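Demould a bearing block and hold it clamped for drilling

TASK

Lift the cast bearing block out of the open mould half and stand it in the nest of the drilling fixture, foot flat on the plate between the two guide rails, and let go of it. Then push the fixture's spring-return clamp lever down until it is level, so that the plunger keeps the block pushed up against the backstop; do not force the lever well below level, the fresh casting would crack. The lever springs up when released, so finish while still holding it level; leave the hand tools and the tape roll lying where they are.

Things in the scene. Friction and masses are not known exactly. Their poses are not given: they have to be found in the camera images.
- casting: grey cast bearing block, 64x34x50 mm, about 0.12 kg: foot 64 (x) x 34 (y) x 12 mm, on its middle an upright eye 36 mm wide in x, its two flat faces 28 mm apart in y (grip these from above, about 34 mm above the underside), bore 18 mm along y at 32 mm. Origin: centre of the foot's underside, z up. Same either way round. Starts foot down in the mould cavity, eye standing proud.
- mould: wooden lower mould half, fixed, 110 (x) x 84 (y) x 22 mm; in its middle an open cavity 67 x 37 mm, 12 mm deep, holding the casting's foot; four 8 mm steel pins stand 5 mm above its top, 44 mm in x and 31 mm in y from the middle. Origin: centre of its underside, z up. (The taller upper half lies apart, cavity up.)
- fixture: drilling fixture, fixed: grey-painted plate 220 (x) x 100 (y) x 12 mm; origin on the worktop, 10 mm to -x of the plate's middle, z up. From -x to +x: the lever's handle (overhangs the plate), its pivot between two cheeks 62 mm high, the plunger guide block, two guide rails 60 mm long along x, 38.5 mm apart, 9 mm high with 4 mm of 45 degree lead-in, and the backstop, 16 mm high.
- nest (a point): where the casting's origin lies once clamped: on the plate's top, 12 mm above the worktop, between the rails, foot against the backstop (its face 32 mm to +x of here); the casting's x along the fixture's x, either way round. With the lever up the pad stands 13 mm clear of the foot, so the casting may be set down up to 13 mm towards -x of here (6 mm is best); the plunger pushes it home.
- pivot (a point): the lever's pivot axis (along the fixture's y), 50 mm above the worktop
- lever_grip (a point): middle of the top of the lever's black round grip, 105 mm from the pivot along the lever and 11.5 mm above its centre line: push down here. Moves with the lever. The grip is 23 mm thick and reaches from 66 to 138 mm from the pivot.
- lever (a joint): clamp lever's angle, rad: 0 = sprung up, handle pointing to the fixture's -x and 0.70 rad above level; 0.70 = level; 1.0 = on its stop. Grows as the handle is pushed down; springs back to 0 when let go. Drives the plunger 30 mm per rad. The pad is sprung (4 N/mm): it meets the casting by 0.43 rad and at level presses about 32 N, which takes about 15 N down on the grip.
- plunger: the clamp's steel plunger with its sprung round rubber pad, 15 mm across; it slides along the fixture's +x, 20 mm above the worktop. Its origin is 20 mm above the fixture's origin when the lever is up
- screwdriver: screwdriver lying in front of the fixture, 195 mm long, to be left alone; origin at its middle, underside
- side_cutters: side cutters lying behind the fixture, 157 mm long, to be left alone; origin at their middle, underside
- tape_masking: roll of masking tape lying flat, 94 mm across, 25 mm high, to be left alone; origin at its middle, underside
There are look-alikes about, which are no part of the job. Of the things like the casting, leave any that is red; of the rest the larger one is meant.

How it is judged:
By the outcome, as a careful person would: the job done as asked, in the order asked, and still so for the second after the job is handed in, while the arm keeps its last pose, push and grip.
It also fails if it takes over 54 s, if anything falls off the work surface, if the arm or the gripper's body presses on something with over 40 N, if the wrist force passes 120 N, or if a joint passes its speed limit or range.

ROBOT

A 7-joint arm with a two-finger parallel gripper is mounted at the origin on a cart in front of the work surface, level with it; the furniture and walls round the work are solid. World frame = base frame: x ahead of the robot, y to its left, z up, the work surface at z = 0. Lengths are in m, angles in rad, forces in N, time in s.
With the tool pointing down it reaches from about 0.425 to 0.825 m from the base axis. Payload 3.6 kg.
Tool frame: the origin (TCP) lies between the finger pads; the fingertips stand 25 mm ahead of it and the grasp point (between the pads) lies 6 mm ahead of it; z points along the fingers, y is the line along which they close (so a half turn about z gives the same grasp; the last joint's range is limited). The gripper opens to 85 mm and grips with 20 to 120 N. Pads are 22 mm wide; open, the fingers measure 114 mm over their backs; the gripper's body (76 mm by 85 mm) begins 54 mm behind the grasp point. The pads swing forward as they close: fully open they stand 13 mm farther back than shut.
Start: joints at [1.26, 0.615, -0.013, 1.423, 0.008, 1.103, -0.04], TCP at [0.183, -0.624, 0.256] pointing down, gripper open.
Joint ranges: [-3.12, 3.12], [-0.3, 2.06], [-1.34, 1.32], [0.26, 2.42], [-1.36, 4.5], [0.01, 1.98], [-2.84, 2.84]. Speed limits (rad/s): [2.79, 2.79, 3.14, 3.14, 3.14, 3.14, 3.14].

INTERFACE

Orientations are given as a unit quaternion [w, x, y, z].
In Python, from plant import ctrl gives the robot as it stands. The module is installed in compiled form; this text tells all that it offers.
- The arm moves only by the tool carry_out, never from a script. Its argument "plan" is a list of rows, each a list of 3 entries, a list of its own where there are three numbers: the turn, a rotation vector about the tool's x, y, z in degrees, then the shift along the tool's x, y, z in mm, then the opening, from 0 (shut) to 1 (fully open). In form: [[[wx, wy, wz], [tx, ty, tz], hand], ...]. A call has 1 to 8 rows; each row shifts and turns the commanded pose from where the row before left it, along the tool's axes as they then stand; what a row does not reach is not made up. A row lasts 1/8 s, in which the tool goes at most 62.5 mm and 10.7 degrees, less where a joint would pass 70% of its speed; a pose out of reach is approached as far as the arm can. A call with a gripper value outside its range is refused whole. The fingers move at their own pace and stop on an object; "squeeze" is the grip in N (left out, the last holds). Time passes only in rows, so rows that do not move let the fingers close. It gives the time, the measured TCP pose, the force, the opening and the grip force at its end, in the units of the state.
- ctrl.observe(): the state, without advancing time (a new reading comes with each control period).
- ctrl.snapshot(name): name is "scene" or "top"; returns the picture (480x640x3 uint8, red, green, blue); there is no depth.
- ctrl.camera_info(name): a dict with "camera_matrix" (3x3 intrinsics, pixels), "dist_coeffs" ([k1, k2, p1, p2, k3] as OpenCV has them; the pictures are not rectified), "R" (3x3) and "t" (3): a world point X has camera coordinates R X + t. Camera axes: x right, y down, z forward; pixel columns grow to the right and rows downward; lengths in m; the calibration is good to about 2 mm. A picture is of the moment at which its call begins. camera_info takes no time and is no camera call.
- ctrl.sign_off(): hands the job in; it is judged then, once.
The state is a dict: "t": time; "joint_positions": joint angles; "qd": joint speeds; "joint_efforts": joint torques, N m; "ee_pos": TCP position; "eef_rot": TCP orientation; "ft_force": force on the tool from outside, world axes, zero at the start; "wrist_torque": the same for the moment, N m; "width": finger opening in m; "gripper_force": force on a finger pad.
Only numpy, scipy, OpenCV 4.12 (cv2) and the standard library are available. Lean on these libraries where they do the work, as an engineer would, in place of code of your own. Each camera call takes 0.05 s, during which the arm holds its last target. There are 200 camera calls.

## Working session

There is one attempt and no reset: what is moved stays moved. The work goes in short steps, Python scripts to look and compute and a tool call to move; the robot and the scene stay as the last step left them, time stands still between calls to the robot, and variables do not carry over. Pictures are saved under pics/ and viewed, at most 10 in all, crops included, and the job is handed in when it is done.

Besides the shell and the picture viewer there is one more tool, called after ">>>" as name(argument=value, ...), one argument or row to a line, values as JSON. carry_out: Moves the arm, as the interface text tells. Its arguments: {"type":"object","properties":{"plan":{"type":"array"},"squeeze":{"type":"number"}},"required":["plan"]}

```bash
mkdir -p pics
python3 - <<'E'
from plant import ctrl
import cv2
for n in("scene","top"):
    cv2.imwrite(f"pics/{n}0.png",ctrl.snapshot(n)[:,:,::-1]); c=ctrl.camera_info(n)
    print(n,c)
print(ctrl.observe())
E
```

```text
scene {'camera_matrix': array([[594.00374078,   0.        , 326.98162419],
       [  0.        , 594.00374078, 237.39727237],
       [  0.        ,   0.        ,   1.        ]]), 'dist_coeffs': array([-0.13744923,  0.        ,  0.        ,  0.        ,  0.        ]), 'R': array([[-0.86274642, -0.5051621 ,  0.02190585],
       [-0.3272479 ,  0.52481856, -0.78579532],
       [ 0.38545741, -0.68511074, -0.61809858]]), 't': array([0.45151365, 0.27984413, 1.12735401])}
top {'camera_matrix': array([[565.57677248,   0.        , 322.78832379],
       [  0.        , 565.57677248, 241.48400808],
       [  0.        ,   0.        ,   1.        ]]), 'dist_coeffs': array([-0.00398963,  0.        ,  0.        ,  0.        ,  0.        ]), 'R': array([[ 7.72135986e-04, -9.99977190e-01,  6.70992087e-03],
       [-9.83796964e-01, -1.96259380e-03, -1.79275436e-01],
       [ 1.79284516e-01, -6.46277476e-03, -9.83776039e-01]]), 't': array([-0.05314085,  0.51672415,  1.29747881])}
{'t': 0.1, 'joint_positions': array([ 1.25947553,  0.61579885, -0.01261396,  1.42477664,  0.00811449,
        1.1033934 , -0.04036752]), 'qd': array([-1.14176186e-03, -2.45122840e-03, -7.72227676e-04, -2.76700262e-03,
        9.62300936e-06, -6.99713028e-04,  2.53874667e-04]), 'joint_efforts': array([ 1.28902124e-03, -4.70382929e+01,  2.60071456e-01, -1.71570486e+01,
        1.00688581e-02,  5.85252681e-03, -1.31149892e-05]), 'ee_pos': array([ 0.18246664, -0.62319373,  0.2552567 ]), 'eef_rot': array([-1.14781209e-03,  9.89868807e-01,  1.41980255e-01, -1.86685466e-04]), 'ft_force': array([-0.78122212,  0.01142727,  0.94054893]), 'wrist_torque': array([ 0.03552794, -0.0426609 , -0.03792429]), 'gripper_force': 0.0, 'width': 0.0851497333643524}
```

View pics/scene0.png

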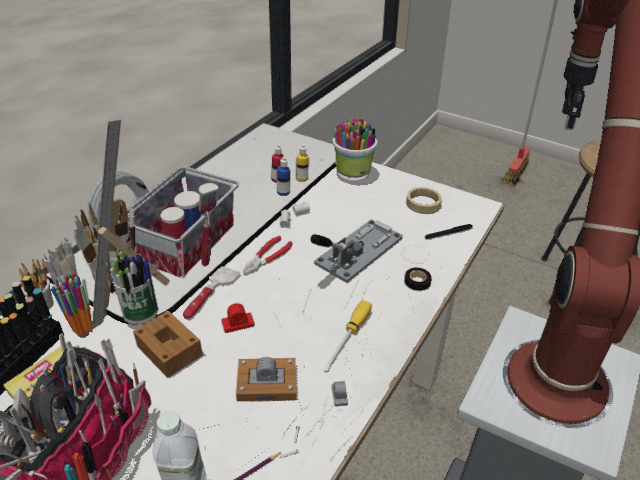

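View pics/top0.png

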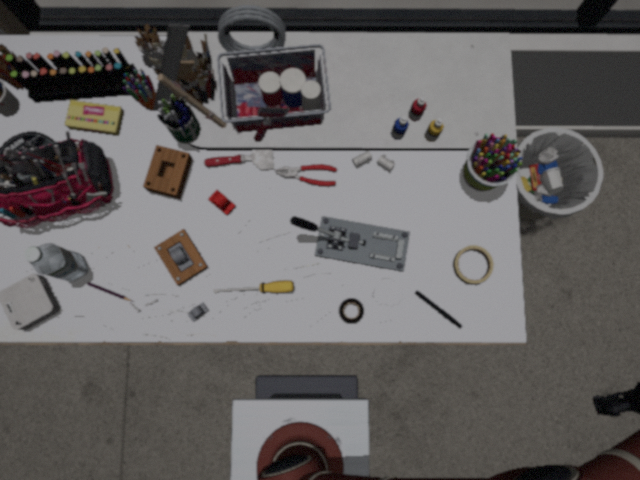

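The scene view shows three grey or red blocks. The large grey one sits in the mould at scene (264,370), top (180,255). A red one is at scene (237,318), top (222,202), and a small grey one at scene (340,392), top (198,311). The one in the mould fits the task: it isn't red, it's the larger of the two grey ones, and it stands in the mould cavity. The fixture is at scene (360,250), top (362,243), with its handle towards the left of the top picture. I'll confirm with enlarged crops.

Run:
```python
import cv2,numpy as np
s=cv2.imread("pics/scene0.png");t=cv2.imread("pics/top0.png")
def c(i,x,y,w,h,W=400,H=300): return cv2.resize(i[y:y+h,x:x+w],(W,H),interpolation=cv2.INTER_CUBIC)
a=np.vstack([np.hstack([c(t,140,225,80,60),c(s,220,345,80,60)]),np.hstack([c(t,285,195,133,100),c(s,300,205,120,90)])])
cv2.imwrite("pics/crop1.png",a)
```

```text
(no output)
```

View pics/crop1.png

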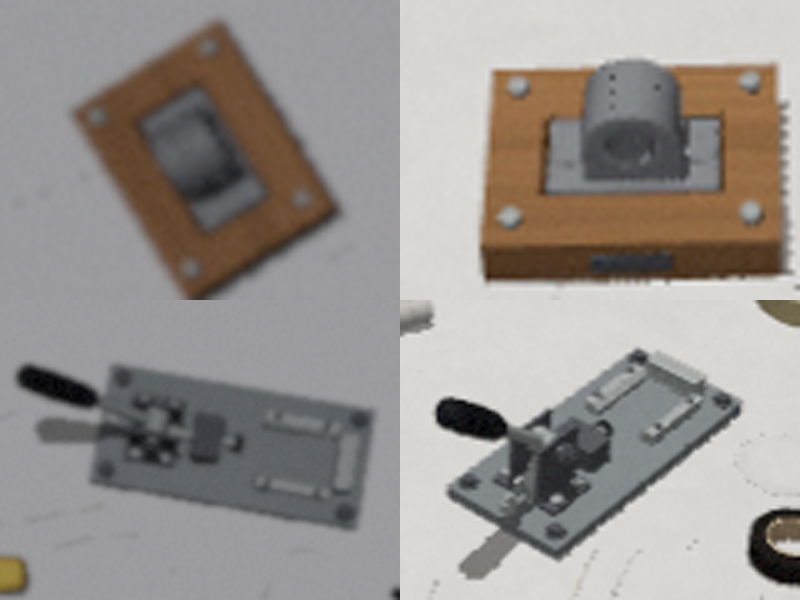

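The crop confirms it: the large grey block has its foot in the mould cavity, with the pins visible in both views. The fixture's backstop is at the right in the top view, and the lever handle is up and to the left. Next I'll fit both poses from the two views.

```bash
cat > h.py <<'E'
import numpy as np,cv2
from plant import ctrl
from scipy.optimize import least_squares
CI={n:ctrl.camera_info(n) for n in("scene","top")}
def proj(n,P):
    c=CI[n];return cv2.projectPoints(np.atleast_2d(P).astype(float),cv2.Rodrigues(c["R"])[0],c["t"],c["camera_matrix"],c["dist_coeffs"])[0][:,0]
def W(p,L):
    c,s=np.cos(p[2]),np.sin(p[2]);L=np.atleast_2d(L)
    return np.c_[p[0]+c*L[:,0]-s*L[:,1],p[1]+s*L[:,0]+c*L[:,1],L[:,2]]
def fit(obs,p0):
    f=lambda p:np.concatenate([(proj(n,W(p,np.array(L)/1e3))-px).ravel() for n,L,px in obs])
    r=least_squares(f,p0,loss="soft_l1");return r.x,r.fun.reshape(-1,2)
def plane(n,px,z):
    c=CI[n];u=cv2.undistortPoints(np.array([[px]],float),c["camera_matrix"],c["dist_coeffs"])[0,0]
    d=c["R"].T@np.r_[u,1];C=-c["R"].T@c["t"];return C+d*(z-C[2])/d[2]
def tri(ps,pt):
    f=lambda X:np.r_[(proj("scene",X)-ps).ravel(),(proj("top",X)-pt).ravel()]
    r=least_squares(f,[.6,0,.1]);return r.x,r.fun
def loc(p,X): 
    c,s=np.cos(p[2]),np.sin(p[2]);d=X[:2]-p[:2];return np.r_[c*d[0]+s*d[1],-s*d[0]+c*d[1],X[2]]*1e3
E
python3 - <<'E'
from h import *
np.set_printoptions(precision=4,suppress=True)
def cr(x0,y0,k,pts): return (np.array(pts)+.5)/k-.5+[x0,y0]
L=[[-44,31,27],[44,31,27],[44,-31,27],[-44,-31,27]]
m,r=fit([("top",L,cr(140,225,5,[[209,48],[303,198],[190,268],[98,117]])),("scene",L,cr(220,345,5,[[117,86],[350,81],[351,213],[110,216]]))],[.6,.3,-2.6])
print("mould",m,r.round(1).tolist())
L=[[-100,50,12],[120,50,12],[120,-50,12],[-100,-50,12]]
f,r=fit([("top",L,cr(285,195,400/133,[[112,65],[375,110],[356,226],[94,183]])),("scene",L,cr(300,205,10/3,[[47,190],[240,50],[342,103],[157,252]]))],[.6,-.1,-1.75])
print("fix",f,r.round(1).tolist())
T=lambda *p:cr(285,195,400/133,[p])[0]; S=lambda *p:cr(300,205,10/3,[p])[0]
for a in((340,122),(333,189)): print("backstop top-front",loc(f,plane("top",T(*a),.028)))
for a in((264,113),(330,128),(258,185),(327,193)): print("rail",loc(f,plane("top",T(*a),.021)))
print("pad top",loc(f,plane("top",T(242,143),.02)))
X,r=tri(S(38,112),T(20,75));print("tip",X,loc(f,X),r)
E
```

```text
mould [ 0.4841  0.2925 -2.5598] [[-0.8, -0.1], [-0.7, 0.1], [-0.5, 0.3], [-0.8, -0.0], [0.4, -0.6], [0.1, -0.6], [0.1, -0.8], [0.1, -0.4]]
fix [ 0.5206 -0.1375 -1.7445] [[-1.1, -0.4], [-0.2, 0.0], [0.1, 1.3], [-2.3, -0.1], [0.0, -1.3], [-0.9, -1.1], [0.8, -0.9], [0.6, -0.6]]
backstop top-front [92.0987 31.7916 28.    ]
backstop top-front [ 94.7751 -23.0594  28.    ]
rail [31.1482 29.8692 21.    ]
rail [85.6213 27.0047 21.    ]
rail [ 35.7192 -29.1476  21.    ]
rail [ 91.2774 -25.8861  21.    ]
pad top [17.6252  2.6106 20.    ]
tip [0.5521 0.0192 0.1361] [-159.8075    3.9591  136.0533] [ 0.8657  0.2627 -0.3329 -0.9043]
```

>>> carry_out(
  plan=[
    [[0,0,-8.5],[0,0,0],1],
    [[0,0,-8.5],[0,0,0],1],
    [[0,0,0],[50,-24,0],1],
    [[0,0,0],[50,-24,0],1],
    [[0,0,0],[50,-24,0],1],
    [[0,0,0],[50,-24,0],1],
    [[0,0,0],[50,-24,0],1],
    [[0,0,0],[50,-24,0],1],
  ],
)

```text
t: 1.1
ee_pos: [0.3548, -0.3369, 0.2561]
eef_rot: [-0.0, 0.958, 0.287, -0.0]
ft_force: [0.1, -0.9, -0.5]
width: 0.0853
gripper_force: 0.0
```

```bash
cat > go.py <<'E'
# usage: go.py x y z yawdeg(tool y) -> remaining shift in tool axes (mm) after the turn, turn about tool z (deg)
import sys,numpy as np
from plant import ctrl
from scipy.spatial.transform import Rotation as Ro
o=ctrl.observe();q=o["eef_rot"];R=Ro.from_quat([*q[1:],q[0]]).as_matrix()
g=np.array([float(v) for v in sys.argv[1:5]])
yaw=np.degrees(np.arctan2(R[1,1],R[0,1]));d=(g[3]-yaw+180)%360-180
c,s=np.cos(np.radians(g[3])),np.sin(np.radians(g[3]));G=np.array([[-s,c,0],[c,s,0],[0,0,-1]])
print("t %.2f"%o["t"],"pos",o["ee_pos"].round(4),"yaw %.1f tilt %.2f"%(yaw,np.degrees(np.arccos(-R[2,2]))),"F",o["ft_force"].round(1),"w %.4f g %.1f"%(o["width"],o["gripper_force"]))
print("turn z %.1f"%-d,"shift xyz now",(R.T@(g[:3]-o["ee_pos"])*1e3).round(1),"after turn",(G.T if 0 else np.array([[s,-c,0],[c,s,0],[0,0,-1]])@(g[:3]-o["ee_pos"])*1e3).round(1) if 0 else (np.array([[-s,c,0],[c,s,0],[0,0,-1]])*np.array([[-1],[1],[1]])@(g[:3]-o["ee_pos"])*1e3).round(1))
E
sed -i 's/^print("turn.*$/D=g[:3]-o["ee_pos"];A=np.array([[-s*-1,-c,0],[c,s,0],[0,0,-1]])\nprint("turn z %.1f"%-d,"now",(R.T@D*1e3).round(1),"after turn",(A@D*1e3).round(1))/' go.py
python3 go.py .5 -.1 .256 -56.7; python3 go.py .484 .2925 .15 -56.7
```

```text
t 1.10 pos [ 0.3548 -0.3369  0.2561] yaw -56.7 tilt 0.02 F [ 0.1 -0.9 -0.5] w 0.0853 g 0.0
turn z 0.0 now [ 2.514e+02 -1.182e+02  2.000e-01] after turn [-2.514e+02 -1.183e+02  1.000e-01]
t 1.10 pos [ 0.3548 -0.3369  0.2561] yaw -56.7 tilt 0.02 F [ 0.1 -0.9 -0.5] w 0.0853 g 0.0
turn z 0.0 now [ 453.6 -455.   106.3] after turn [-453.5 -455.1  106.1]
```

>>> carry_out(
  plan=[
    [[0,0,0],[54,-25,0],1],
    [[0,0,0],[54,-25,0],1],
    [[0,0,0],[54,-25,0],1],
    [[0,0,0],[54,-25,0],1],
    [[0,0,0],[32,-48,0],1],
    [[0,0,0],[32,-48,0],1],
    [[0,0,0],[32,-48,0],1],
    [[0,0,0],[32,-48,0],1],
  ],
)

```text
t: 2.1
ee_pos: [0.4809, 0.0959, 0.2561]
eef_rot: [0.0, 0.958, 0.287, -0.0]
ft_force: [1.0, -0.4, -0.9]
width: 0.0854
gripper_force: 0.0
```

```bash
sed -i 's/\[-s\*-1,-c,0\]/[-s,c,0]/' go.py; python3 go.py .484 .2925 .12 -56.7
```

```text
t 2.10 pos [0.4809 0.0959 0.2561] yaw -56.7 tilt 0.02 F [ 1.  -0.4 -0.9] w 0.0854 g 0.0
turn z 0.0 now [ 110.5 -162.6  136.1] after turn [ 110.5 -162.6  136.1]
```

>>> carry_out(
  plan=[
    [[0,0,0],[27,-40,10],1],
    [[0,0,0],[27,-40,20],1],
    [[0,0,0],[27,-40,50],1],
    [[0,0,0],[27,-40,50],1],
    [[0,0,0],[0,0,0],1],
    [[0,0,0],[0,0,0],1],
  ],
)

```text
t: 2.85
ee_pos: [0.4837, 0.2768, 0.1363]
eef_rot: [0.001, 0.958, 0.286, -0.0]
ft_force: [-0.2, -0.1, -0.1]
width: 0.0857
gripper_force: 0.0
```

```bash
python3 go.py .484 .2925 .12 -56.7
python3 - <<'E'
from h import *
s=ctrl.snapshot("scene")[:,:,::-1];t=ctrl.snapshot("top")[:,:,::-1]
cv2.imwrite("pics/s1.png",s);cv2.imwrite("pics/t1.png",t)
cv2.imwrite("pics/crop2.png",np.hstack([cv2.resize(s[280:440,210:317],(400,598),interpolation=2),cv2.resize(t[180:320,130:224],(400,598),interpolation=2)]))
E
```

```text
t 2.85 pos [0.4837 0.2768 0.1363] yaw -56.7 tilt 0.07 F [-0.2 -0.1 -0.1] w 0.0857 g 0.0
turn z -0.0 now [  8.9 -12.9  16.2] after turn [  8.9 -12.9  16.3]
```

View pics/crop2.png

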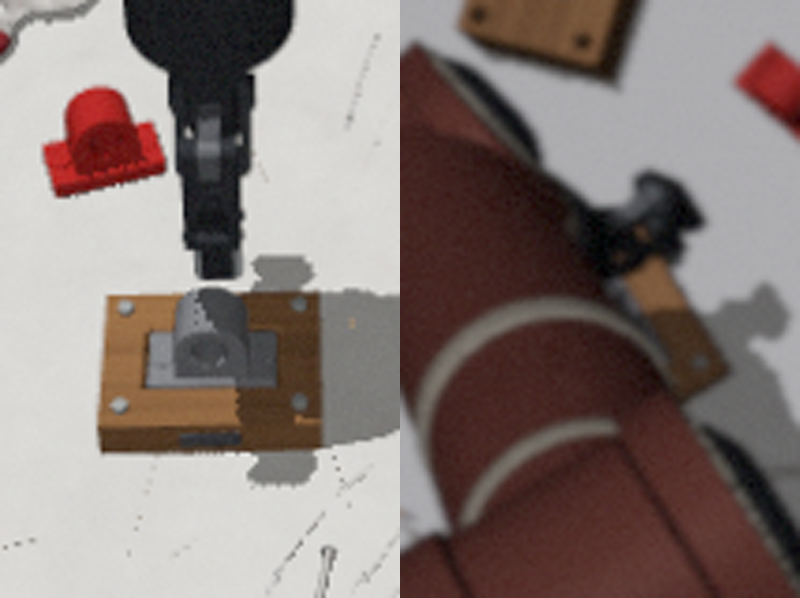

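The scene crop shows the open fingers above the casting. The near fingertip is centred at crop (219,278) and the casting's eye at about crop (211,330). I'll check the robot against the camera using the column of that fingertip.

Run:
```python
from h import *
p=np.array([.4837,.2768,.1363]);x=np.array([.835,.55,0]);y=np.array([.549,-.836,0])
for back in(0,13): 
  P=[p-y*.05+x*k*.011+[0,0,-.025+back/1e3] for k in(-1,0,1)]
  print((proj("scene",P)-[210,280])*[400/107,598/160])
m=[.4841,.2925,-2.5598]
print("eye near face z44, foot corners",(proj("scene",W(m,np.array([[-18,-14,44],[18,-14,44],[-32,-17,22],[32,-17,22]])/1e3))-[210,280])*[400/107,598/160])
```

```text
[[242.89942308 296.37944565]
 [219.01964892 296.88205882]
 [195.1336676  297.36993971]]
[[241.88247653 277.88489569]
 [217.80102239 278.38601862]
 [193.71331392 278.87279455]]
eye near face z44, foot corners [[170.79141639 351.0280873 ]
 [244.53022734 349.5212495 ]
 [144.79415447 384.53049308]
 [274.38761424 381.83561447]]
```

>>> carry_out(
  plan=[
    [[0,0,0],[4,-7,0],1],
    [[0,0,0],[4,-7,0],1],
    [[0,0,0],[0,0,0],1],
    [[0,0,0],[0,0,20],1],
    [[0,0,0],[0,0,22],1],
    [[0,0,0],[0,0,22],1],
    [[0,0,0],[0,0,20],1],
    [[0,0,0],[0,0,0],1],
  ],
)

```text
t: 3.95
ee_pos: [0.4816, 0.293, 0.0512]
eef_rot: [0.001, 0.958, 0.287, -0.002]
ft_force: [-0.4, -0.4, -0.0]
width: 0.0854
gripper_force: 0.0
```

```bash
python3 go.py .4838 .2935 .052 -56.7
python3 - <<'E'
from h import *
s=ctrl.snapshot("scene")[:,:,::-1]
cv2.imwrite("pics/crop3.png",cv2.resize(s[320:420,210:310],(600,600),interpolation=2))
E
```

```text
t 3.95 pos [0.4816 0.293  0.0512] yaw -56.7 tilt 0.20 F [-0.4 -0.4 -0. ] w 0.0854 g 0.0
turn z 0.0 now [ 2.1  0.8 -0.8] after turn [ 2.1  0.8 -0.8]
```

View pics/crop3.png

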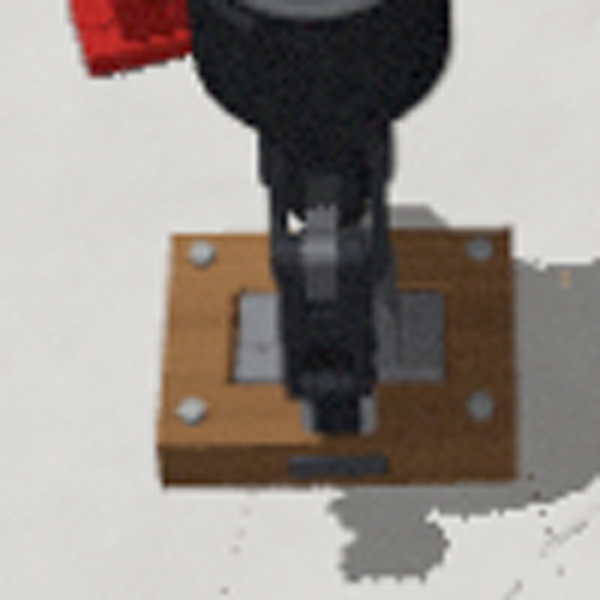

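The finger is centred at crop column 338, against the midpoint of the near pins at 336, so it is aligned with the casting. Closing the gripper.

>>> carry_out(
  plan=[
    [[0,0,0],[1,0,0],0],
    [[0,0,0],[0,0,0],0],
    [[0,0,0],[0,0,0],0],
    [[0,0,0],[0,0,0],0],
    [[0,0,0],[0,0,0],0],
    [[0,0,0],[0,0,0],0],
    [[0,0,0],[0,0,0],0],
    [[0,0,0],[0,0,0],0],
  ],
  squeeze=60,
)

```text
t: 5.0
ee_pos: [0.4846, 0.2931, 0.0532]
eef_rot: [0.001, 0.958, 0.286, 0.001]
ft_force: [1.6, -4.3, 5.3]
width: 0.027
gripper_force: 59.4
```

>>> carry_out(
  plan=[
    [[0,0,0],[0,0,-5],0],
    [[0,0,0],[0,0,-8],0],
    [[0,0,0],[0,0,-20],0],
    [[0,0,0],[0,0,-35],0],
    [[0,0,0],[0,0,-40],0],
    [[0,0,0],[0,0,-40],0],
    [[0,0,0],[0,0,0],0],
  ],
)

```text
t: 5.88
ee_pos: [0.4838, 0.297, 0.2041]
eef_rot: [-0.002, 0.958, 0.287, 0.003]
ft_force: [-0.9, -0.3, -1.8]
width: 0.027
gripper_force: 59.8
```

```bash
python3 go.py .514 -.16 .2 -10
python3 - <<'E'
from h import *
s=ctrl.snapshot("scene")[:,:,::-1];t=ctrl.snapshot("top")[:,:,::-1]
cv2.imwrite("pics/t2.png",t)
cv2.imwrite("pics/crop4.png",np.hstack([cv2.resize(s[290:410,220:300],(400,600),interpolation=2),cv2.resize(cv2.resize(t[205:285,285:420],(400,237),interpolation=2),(400,600))]))
E
```

```text
t 5.88 pos [0.4838 0.297  0.2041] yaw -56.6 tilt 0.47 F [-0.9 -0.3 -1.8] w 0.0270 g 59.8
turn z -46.6 now [-226.5  398.1    1.4] after turn [-444.8  109.1    4.1]
```

View pics/crop4.png

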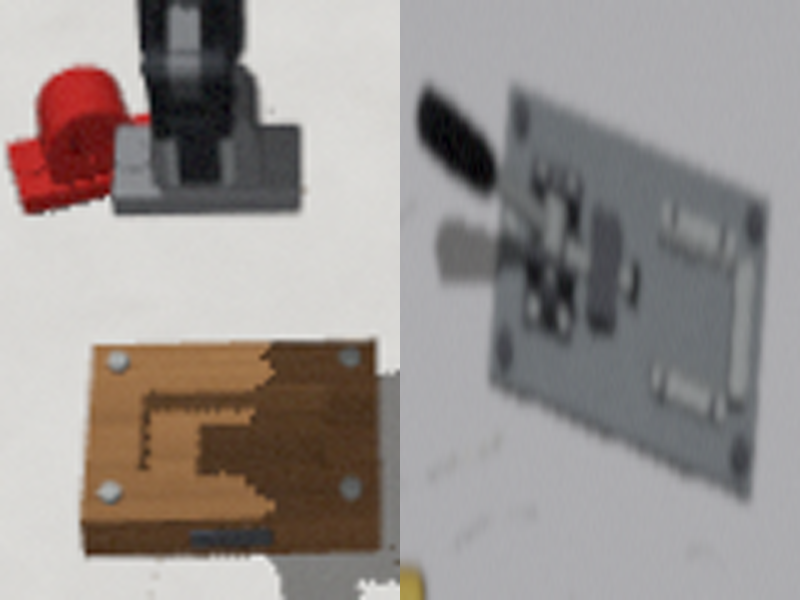

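The casting is lifted clear and level: its foot spans crop columns 112–300 with the finger at 203, and the cavity is empty. I'll start moving towards the fixture and refine its pose from the rails.

Run:
```python
from h import *
np.set_printoptions(precision=4,suppress=True)
f=np.array([.5206,-.1375,-1.7445])
for n,fn in(("top","pics/top0.png"),("scene","pics/scene0.png")):
    g=cv2.imread(fn,0).astype(np.float32);k=6
    # rectify plane z=21 mm in the fixture frame, 0.5 mm/px: local x -110..130, y 60..-60
    xs,ys=np.meshgrid(np.arange(-110,130,.5),np.arange(60,-60,-.5))
    for z in(12,21):
        P=W(f,np.c_[xs.ravel(),ys.ravel(),np.full(xs.size,z)]/1e3)
        u=proj(n,P).astype(np.float32).reshape(*xs.shape,2)
        cv2.imwrite(f"pics/rect_{n}_{z}.png",cv2.remap(g,u[...,0],u[...,1],cv2.INTER_CUBIC))
a=[cv2.resize(cv2.imread(f"pics/rect_{n}_{z}.png"),(400,200)) for n in("top","scene") for z in(12,21)]
A=np.vstack([np.hstack(a[:2]),np.hstack(a[2:])])
for x0 in(0,400):
  for y0 in(0,200):
    for lx in range(-100,121,20): cv2.line(A,(int(x0+(lx+110)/.6),y0),(int(x0+(lx+110)/.6),y0+6),(0,0,255),1)
    for ly in(-50,-19.25,0,19.25,50): cv2.line(A,(x0,int(y0+(60-ly)/.6)),(x0+8,int(y0+(60-ly)/.6)),(0,0,255),1); cv2.line(A,(x0+385,int(y0+(60-ly)/.6)),(x0+400,int(y0+(60-ly)/.6)),(0,0,255),1)
cv2.imwrite("pics/rect.png",cv2.resize(A,(800,400)))
```

```text
[ WARN:0@0.904] global loadsave.cpp:1063 imwrite_ Unsupported depth image for selected encoder is fallbacked to CV_8U.
```

View pics/rect.png

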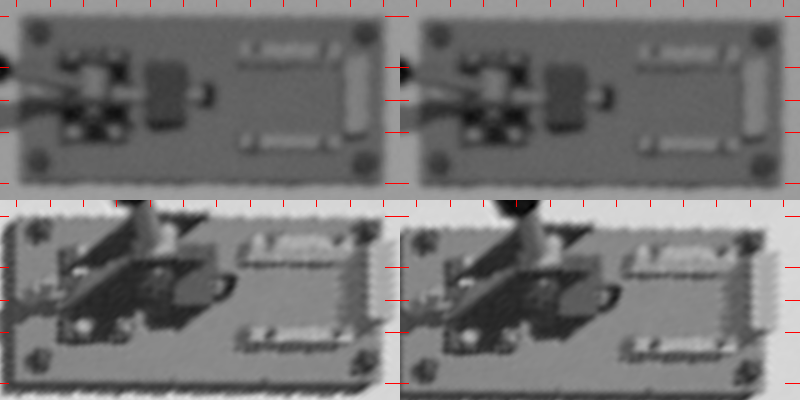

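>>> carry_out(
  plan=[
    [[0,0,-9],[0,0,0],0],
    [[0,0,-9],[0,0,0],0],
    [[0,0,-9],[0,0,0],0],
    [[0,0,-9],[0,0,0],0],
    [[0,0,-9],[0,0,0],0],
    [[0,0,0],[-50,8,-12],0],
    [[0,0,0],[-50,8,-12],0],
    [[0,0,0],[-50,8,-12],0],
  ],
)

```text
t: 6.98
ee_pos: [0.475, 0.1409, 0.2348]
eef_rot: [-0.001, 0.775, 0.632, -0.002]
ft_force: [1.5, -0.3, -2.1]
width: 0.0275
gripper_force: 59.7
```

The rectified views show the plate and rails agreeing with the fitted pose. The rails are symmetric about y=0 and run x≈33–93 mm, and the backstop face is at x≈95 mm, so the nest is at x≈63 mm in the fixture frame. I'll set the casting down at x≈57 mm.

```bash
python3 go.py .5108 -.1936 .105 -10
```

```text
t 6.97 pos [0.475  0.1409 0.2348] yaw -11.6 tilt 0.26 F [ 1.5 -0.3 -2.1] w 0.0275 g 59.7
turn z -1.6 now [-320.3  103.1  129.8] after turn [-323.2   93.4  129.8]
```

>>> carry_out(
  plan=[
    [[0,0,-1.6],[0,0,0],0],
    [[0,0,0],[-50,15,0],0],
    [[0,0,0],[-50,15,0],0],
    [[0,0,0],[-50,15,0],0],
    [[0,0,0],[-50,15,0],0],
    [[0,0,0],[-50,15,0],0],
    [[0,0,0],[-40,12,30],0],
    [[0,0,0],[0,0,50],0],
  ],
)

```text
t: 7.98
ee_pos: [0.5123, -0.1624, 0.1549]
eef_rot: [0.001, 0.769, 0.64, 0.0]
ft_force: [-0.3, -0.4, -2.4]
width: 0.027
gripper_force: 59.7
```

>>> carry_out(
  plan=[
    [[0,0,0],[0,0,30],0],
    [[0,0,0],[0,0,0],0],
    [[0,0,0],[0,0,0],0],
  ],
)

```text
t: 8.35
ee_pos: [0.5122, -0.1572, 0.1268]
eef_rot: [-0.0, 0.766, 0.643, 0.001]
ft_force: [0.7, -0.2, -1.5]
width: 0.0269
gripper_force: 59.7
```

```bash
python3 go.py .5108 -.1936 .075 -10
```

```text
t 8.35 pos [ 0.5122 -0.1572  0.1268] yaw -10.0 tilt 0.08 F [ 0.7 -0.2 -1.5] w 0.0269 g 59.7
turn z 0.0 now [-36.1   4.9  51.8] after turn [-36.1   4.9  51.8]
```

>>> carry_out(
  plan=[
    [[0,0,0],[-18,2.5,0],0],
    [[0,0,0],[-18,2.5,0],0],
    [[0,0,0],[0,0,16],0],
    [[0,0,0],[0,0,17],0],
    [[0,0,0],[0,0,17],0],
    [[0,0,0],[0,0,0],0],
    [[0,0,0],[0,0,0],0],
  ],
)

```text
t: 9.22
ee_pos: [0.5103, -0.194, 0.0763]
eef_rot: [-0.0, 0.766, 0.643, 0.0]
ft_force: [0.4, -0.1, -1.9]
width: 0.0271
gripper_force: 59.7
```

```bash
python3 go.py .5108 -.1936 .0552 -10
python3 - <<'E'
from h import *
s=ctrl.snapshot("scene")[:,:,::-1]
cv2.imwrite("pics/s3.png",s)
cv2.imwrite("pics/crop5.png",cv2.resize(s[195:285,300:420],(800,600),interpolation=2))
f=np.array([.5206,-.1375,-1.7445])
o=ctrl.observe()["ee_pos"];h=o[2]-.043
c=W([o[0],o[1],f[2]],np.array([[-32,-17,h*1e3],[32,-17,h*1e3],[32,17,h*1e3],[-32,17,h*1e3]])/1e3)
print("foot corners pred in crop",((proj("scene",c)-[300,195])*6.667).round())
print("backstop top front, rail inner top",((proj("scene",W(f,np.array([[95,-20,28],[95,20,28],[35,-23,21],[91,-23,21],[35,23,21],[91,23,21]])/1e3))-[300,195])*6.667).round())
E
```

```text
t 9.22 pos [ 0.5103 -0.194   0.0763] yaw -10.0 tilt 0.02 F [ 0.4 -0.1 -1.9] w 0.0271 g 59.7
turn z -0.0 now [ 0.5  0.4 21.1] after turn [ 0.5  0.4 21.1]
foot corners pred in crop [[467. 300.]
 [572. 219.]
 [498. 182.]
 [392. 261.]]
backstop top front, rail inner top [[586. 228.]
 [499. 184.]
 [493. 322.]
 [584. 251.]
 [392. 269.]
 [484. 201.]]
```

View pics/crop5.png

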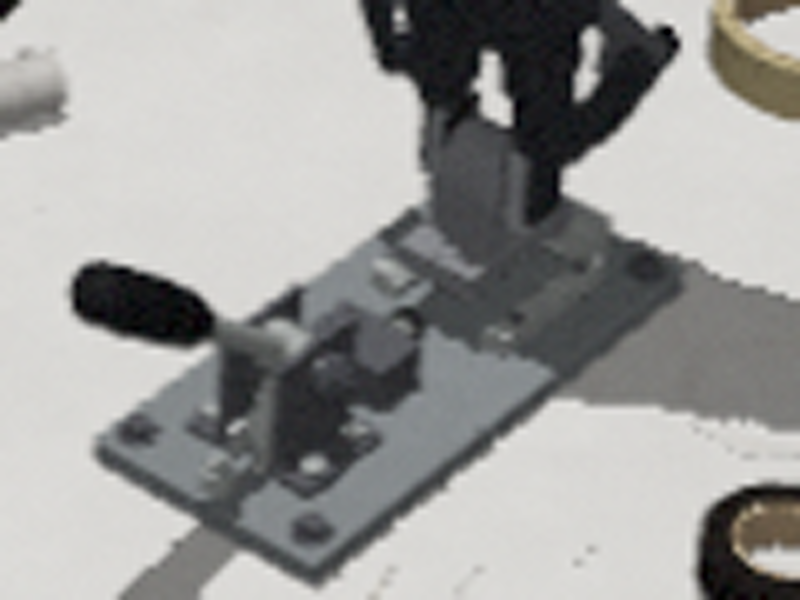

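The casting hangs level above the nest. Its foot's left corner is near crop (390,240), the near rail runs from (500,330) to (600,255), and this matches the prediction. Lowering it.

>>> carry_out(
  plan=[
    [[0,0,0],[0,0,5],0],
    [[0,0,0],[0,0,5],0],
    [[0,0,0],[0,0,4],0],
    [[0,0,0],[0,0,3],0],
    [[0,0,0],[0,0,2],0],
    [[0,0,0],[0,0,0],0],
  ],
)

```text
t: 10.02
ee_pos: [0.5099, -0.1945, 0.0572]
eef_rot: [-0.0, 0.766, 0.642, -0.0]
ft_force: [-0.5, -0.3, -0.9]
width: 0.027
gripper_force: 59.7
```

```bash
python3 go.py .5108 -.1936 .0552 -10
```

```text
t 10.03 pos [ 0.5099 -0.1945  0.0572] yaw -10.1 tilt 0.02 F [-0.5 -0.3 -0.9] w 0.0270 g 59.7
turn z -0.1 now [1.  0.7 2. ] after turn [1.  0.7 2. ]
```

>>> carry_out(
  plan=[
    [[0,0,0],[0,0,1.5],0],
    [[0,0,0],[0,0,1],0],
    [[0,0,0],[0,0,0],0],
  ],
)

```text
t: 10.4
ee_pos: [0.5101, -0.1946, 0.0552]
eef_rot: [0.0, 0.766, 0.642, 0.0]
ft_force: [-0.8, -0.4, 0.7]
width: 0.0272
gripper_force: 60.1
```

>>> carry_out(
  plan=[
    [[0,0,0],[0,0,0.8],0],
    [[0,0,0],[0,0,0.5],0],
    [[0,0,0],[0,0,0],0],
  ],
)

```text
t: 10.78
ee_pos: [0.5101, -0.1946, 0.0552]
eef_rot: [0.0, 0.767, 0.642, -0.0]
ft_force: [-3.2, -0.0, 10.7]
width: 0.027
gripper_force: 61.4
```

Contact came at exactly the height expected for the foot on the plate. Relaxing, then opening.

>>> carry_out(
  plan=[
    [[0,0,0],[0,0,-0.8],0],
    [[0,0,0],[0,0,0],0.5],
    [[0,0,0],[0,0,0],1],
    [[0,0,0],[0,0,0],1],
    [[0,0,0],[0,0,0],1],
    [[0,0,0],[0,0,0],1],
  ],
)

```text
t: 11.52
ee_pos: [0.51, -0.1945, 0.0543]
eef_rot: [-0.0, 0.766, 0.642, 0.0]
ft_force: [-0.2, 0.6, 0.0]
width: 0.085
gripper_force: 0.0
```

>>> carry_out(
  plan=[
    [[0,0,0],[0,0,-15],1],
    [[0,0,0],[0,0,-40],1],
    [[0,0,0],[0,0,-55],1],
    [[0,0,0],[0,0,-50],1],
    [[0,0,0],[50,0,-20],0],
    [[0,0,0],[50,0,0],0],
    [[0,0,0],[50,0,0],0],
    [[0,0,0],[0,0,0],0],
  ],
)

```text
t: 12.52
ee_pos: [0.5367, -0.0406, 0.2362]
eef_rot: [-0.0, 0.763, 0.646, 0.002]
ft_force: [-0.2, 0.4, 1.1]
width: 0.0119
gripper_force: 0.0
```

```bash
python3 - <<'E'
from h import *
s=ctrl.snapshot("scene")[:,:,::-1];t=ctrl.snapshot("top")[:,:,::-1]
cv2.imwrite("pics/s4.png",s);cv2.imwrite("pics/t4.png",t)
cv2.imwrite("pics/crop6.png",np.vstack([cv2.resize(s[205:285,300:420],(600,400),interpolation=2)[:300+20],cv2.resize(t[205:280,290:420],(600,280),interpolation=2)]))
# expected world grip-top at level, from tip
f=np.array([.5206,-.1375,-1.7445])
for lx in(-54-105,): print(W(f,np.array([[lx,0,61.5]])/1e3), W(f,np.array([[-54-105*np.cos(.7)-11.5*np.sin(.7)*-1*-1,0,50+105*np.sin(.7)+11.5*np.cos(.7)]])/1e3))
E
python3 go.py .548 .0191 .2 -10
```

```text
[[0.5480802  0.01910727 0.0615    ]] [[0.54509315 0.00208429 0.12643854]]
t 12.62 pos [ 0.5361 -0.0466  0.2352] yaw -10.0 tilt 0.05 F [-0.5 -1.3  0.3] w 0.0001 g 0.0
turn z 0.0 now [66.8  0.3 35.1] after turn [66.7  0.3 35.2]
```

View pics/crop6.png

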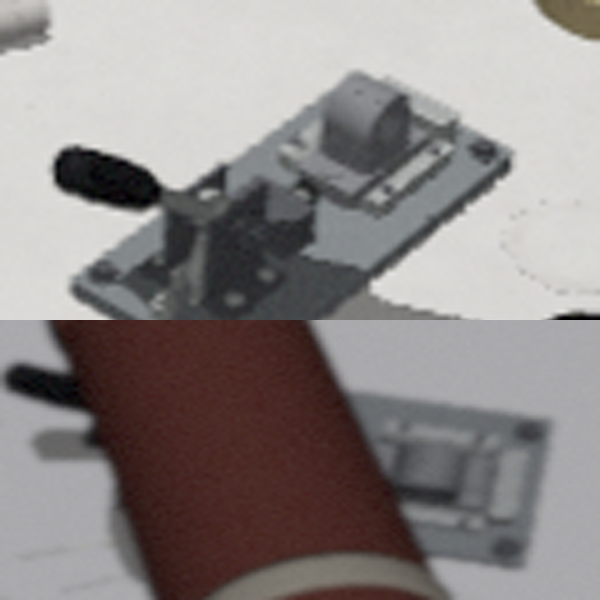

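The casting stands between the rails: foot at crop (350,175) in the scene view, parallel to the rails with a small gap to the backstop. Next I'll measure the grip's sideways position.

Run:
```python
from h import *
np.set_printoptions(precision=1,suppress=True)
f=np.array([.5206,-.1375,-1.7445])
def ends(n,fn,box):
    g=cv2.imread(fn,0);x,y,w,h=box;m=(g[y:y+h,x:x+w]<45).astype(np.uint8)
    k,l,st,c=cv2.connectedComponentsWithStats(m);i=1+st[1:,4].argmax();q=np.argwhere(l==i)[:,::-1]+[x,y]
    c=q.mean(0);v=np.linalg.svd(q-c,full_matrices=False)[2][0];s=(q-c)@v;return len(q),c,c+v*s.min(),c+v*s.max()
T=ends("top","pics/top0.png",(285,210,34,25));S=ends("scene","pics/scene0.png",(303,228,34,24))
print(T,S)
def P(a,l,oy=0):return W(f,np.array([[-54-l*np.cos(a),oy,50+l*np.sin(a)]])/1e3)
for n in("top","scene"): print(n,[proj(n,P(.7,l))[0] for l in(66,102,138)],"dpx for +5mm y",proj(n,P(.7,102,5))[0]-proj(n,P(.7,102))[0])
c,r=tri(S[1],T[1]);print("centre local",loc(f,c),r)
```

```text
(163, array([303.5, 223.6]), array([291.8, 219.6]), array([316., 228.])) (160, array([320.6, 240.3]), array([310.9, 237.3]), array([331.1, 243.5]))
top [array([315.2, 228.6]), array([303.2, 224.4]), array([290.7, 220.1])] dpx for +5mm y [ 0.4 -2.1]
scene [array([329.9, 243.2]), array([321.8, 240.7]), array([313.4, 238.2])] dpx for +5mm y [-1.8 -1. ]
centre local [-131.9    2.7  115.3] [ 0.3  0.1 -0.1 -0.3]
```

The grip's centre triangulates to (-132, +3, 115) mm in the fixture frame. The expected value was (-132, 0, 116), so the pivot at x=-54 mm is consistent. Moving above the grip.

```bash
python3 go.py .5445 -.0127 .175 -10
```

```text
t 12.62 pos [ 0.5361 -0.0466  0.2352] yaw -10.0 tilt 0.05 F [-0.5 -1.3  0.3] w 0.0001 g 0.0
turn z 0.0 now [34.8  2.3 60.2] after turn [34.8  2.3 60.2]
```

>>> carry_out(
  plan=[
    [[0,0,0],[17,0,0],0],
    [[0,0,0],[17,0,0],0],
    [[0,0,0],[0,2,30],0],
    [[0,0,0],[0,0,30],0],
    [[0,0,0],[0,0,0],0],
    [[0,0,0],[0,0,0],0],
  ],
)

```text
t: 13.38
ee_pos: [0.545, -0.0131, 0.1754]
eef_rot: [0.0, 0.766, 0.642, 0.001]
ft_force: [0.1, 1.0, -0.3]
width: -0.0001
gripper_force: 0.0
```

```bash
python3 go.py .5445 -.0127 .160 -10
```

```text
t 13.38 pos [ 0.545  -0.0131  0.1754] yaw -10.1 tilt 0.11 F [ 0.1  1.  -0.3] w -0.0001 g 0.0
turn z -0.1 now [ 0.3 -0.5 15.4] after turn [ 0.3 -0.5 15.4]
```

>>> carry_out(
  plan=[
    [[0,0,0],[0,0,8],0],
    [[0,0,0],[0,0,8],0],
    [[0,0,0],[5,0,6],0],
    [[0,0,0],[5,0,7],0],
    [[0,0,0],[4,0,7],0],
    [[0,0,0],[0,0,0],0],
  ],
)

```text
t: 14.12
ee_pos: [0.547, 0.001, 0.1382]
eef_rot: [-0.0, 0.766, 0.643, 0.0]
ft_force: [0.3, -0.2, 3.1]
width: -0.0002
gripper_force: 1.6
```

```bash
python3 go.py .550 .0188 .0865 -10
```

```text
t 14.12 pos [0.547  0.001  0.1382] yaw -10.0 tilt 0.06 F [ 0.3 -0.2  3.1] w -0.0002 g 1.6
turn z -0.0 now [18.  -0.1 51.7] after turn [18.  -0.1 51.7]
```

Contact made at about 3 N. Continuing along the arc.

>>> carry_out(
  plan=[
    [[0,0,0],[4,0,6],0],
    [[0,0,0],[3,0,6],0],
    [[0,0,0],[3,0,6],0],
    [[0,0,0],[3,0,8],0],
    [[0,0,0],[2,0,8],0],
    [[0,0,0],[0,0,0],0],
    [[0,0,0],[0,0,0],0],
  ],
)

```text
t: 15.0
ee_pos: [0.5498, 0.0157, 0.1047]
eef_rot: [0.0, 0.766, 0.642, 0.001]
ft_force: [-0.2, 0.6, 8.1]
width: 0.0001
gripper_force: 3.8
```

```bash
python3 go.py .550 .0188 .0865 -10
```

```text
t 15.00 pos [0.5498 0.0157 0.1047] yaw -10.0 tilt 0.10 F [-0.2  0.6  8.1] w 0.0001 g 3.8
turn z -0.0 now [ 3.  -0.3 18.2] after turn [ 3.  -0.3 18.2]
```

>>> carry_out(
  plan=[
    [[0,0,0],[1,0,5],0],
    [[0,0,0],[1,0,5],0],
    [[0,0,0],[1,0,4],0],
    [[0,0,0],[0,0,4],0],
    [[0,0,0],[0,0,0],0],
    [[0,0,0],[0,0,0],0],
    [[0,0,0],[0,0,0],0],
  ],
)

```text
t: 15.88
ee_pos: [0.5505, 0.019, 0.0877]
eef_rot: [0.0, 0.766, 0.643, 0.001]
ft_force: [-2.4, 0.6, 13.9]
width: 0.0003
gripper_force: 6.6
```

```bash
python3 go.py .550 .0188 .0865 -10
python3 - <<'E'
from h import *
s=ctrl.snapshot("scene")[:,:,::-1]
cv2.imwrite("pics/s5.png",s)
cv2.imwrite("pics/crop7.png",cv2.resize(s[195:285,300:420],(800,600),interpolation=2))
f=np.array([.5206,-.1375,-1.7445])
for a in(0,.1):
  P=W(f,np.array([[-54-l*np.cos(a)+o*np.sin(a),1.5,50+l*np.sin(a)+o*np.cos(a)] for l,o in((138,0),(66,0),(0,0))])/1e3)
  print(a,((proj("scene",P)-[300,195])*6.667).round())
E
```

```text
t 15.88 pos [0.5505 0.019  0.0877] yaw -10.0 tilt 0.14 F [-2.4  0.6 13.9] w 0.0003 g 6.6
turn z -0.0 now [-0.2 -0.4  1.2] after turn [-0.2 -0.4  1.2]
0 [[ 17. 549.]
 [162. 441.]
 [287. 348.]]
0.1 [[ 19. 516.]
 [163. 425.]
 [287. 348.]]
```

View pics/crop7.png

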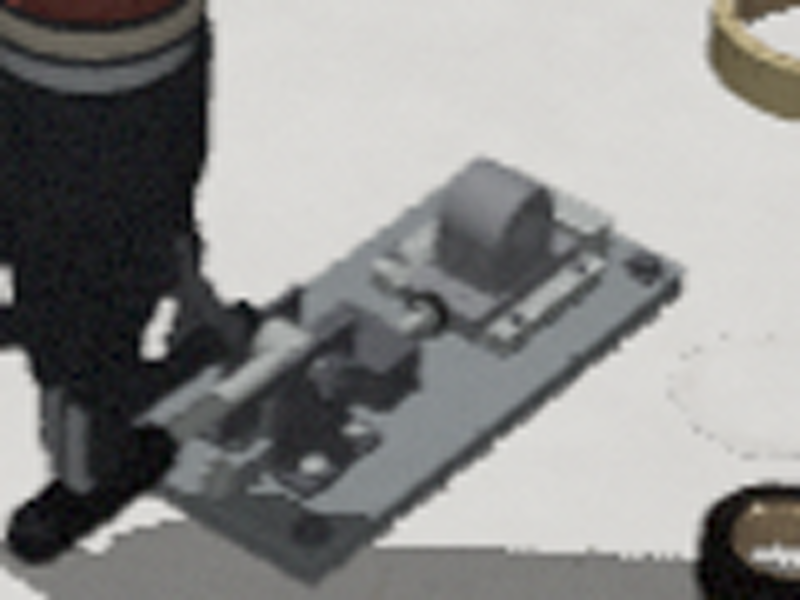

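The picture shows the lever essentially level, with the grip end near crop (20,540) against a predicted (17,549). The plunger pad is on the foot at (430,312), and the casting is up against the backstop. One more millimetre should bring it level.

>>> carry_out(
  plan=[
    [[0,0,0],[0,0,1],0],
    [[0,0,0],[0,0,0],0],
    [[0,0,0],[0,0,0],0],
    [[0,0,0],[0,0,0],0],
  ],
)

```text
t: 16.42
ee_pos: [0.5505, 0.0191, 0.0868]
eef_rot: [0.0, 0.766, 0.643, 0.001]
ft_force: [-1.0, 1.3, 13.6]
width: -0.0001
gripper_force: 6.7
```

```bash
python3 -c "
from plant import ctrl
print(ctrl.sign_off())"
```

```text
the job is handed in; nothing more can be done
None
```

I handed the job in at about 16.4 s of the 54 s allowed: the casting stands in the nest up against the backstop, and the arm is still holding the clamp lever level to within about 0.02 rad, at about 14 N.

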